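Load a turned ring and index the polishing slide

TASK

Two turned wooden rings lie on the bench: put the one whose bore fits over the steel pin of the slide's carriage all the way down onto the carriage while the carriage is still at its loading end, and let go of it; leave the other ring where it lies. Then take hold of the carriage's black knob and slide it along the rail towards the polishing motor until you feel the ball click into the notch. Finish holding the knob, with the carriage resting in the notch: do not let go, and do not disturb the offcut or the brush.

Things in the scene. Friction and masses are not known exactly. Their poses are not given: they have to be found in the camera images.
- ring_wide: Turned pale wooden ring lying flat on the bench, outside diameter 44 mm, height 24 mm, about 30 g, bore 24 mm: this one fits the 19 mm pin. Origin: centre of its underside, z along the bore.
- ring_narrow: Turned pale wooden ring, the same outside (44 mm by 24 mm) but with a bore of 14 mm, too tight for the pin. Origin: centre of its underside. Not to be moved.
- rail: Fixed low aluminium rail, 380 mm long along its own y, base 70 mm wide. Origin: on the bench under the rail, mid-width; +y is the way the carriage slides, from its loading end towards a fixed green polishing motor. The carriage is an aluminium plate 52 mm wide and 150 mm long, its top 50 mm above the bench.
- pin_foot (a point): Foot of the upright bare steel pin on the carriage's top (50 mm above the bench): 19 mm diameter, 36 mm high, chamfered tip. Moves with the carriage. The fitted ring rests here, its origin at this point. With the carriage in the notch that ring stops 45 mm short of the motor's grey felt wheel (52 mm across, axis 100 mm above the bench, over the rail).
- knob (a point): Round black knob standing on the carriage, 26 mm in diameter, 40 mm high, the part to hold for sliding. This point: centre of its foot, on the carriage's top (50 mm above the bench), 95 mm behind the pin, i.e. towards the rail's -y. Moves with the carriage. Axes parallel to the rail's.
- travel (a joint): Travel of the carriage along the rail's +y, in m: 0 at the loading end stop, 0.19 at the far end stop. It starts between 0 and 0.03 (the loading end) and slides with about 2.5 N of friction. A single notch lies somewhere between 0.10 and 0.15; its place is different every time and must be felt.
- plunger (a joint): How far the carriage's sprung ball (unseen, under its middle) has dropped, in m: under 0.001 riding on the flat rail, 0.004 fully in the notch. The notch is a V 4 mm deep, about 10 mm long, equal flanks: when free to move, the carriage is drawn to its middle with about 5 N; pushing it out again takes about 9 to 11 N.
- offcut: Dark wood offcut, 50 x 110 x 28 mm, standing by; origin: centre of its underside. Leave alone.
- brush: Wooden-handled hand brush lying by, to the robot's right; origin near its middle. Leave alone.
Mind the look-alikes: they are no part of the job. Leave any purple or red look-alike of the ring_wide alone.

How it is judged:
On the way, in this order (a step that is already met when the one before it is completed fails the run):
1. the fitting ring sits fully down on the pin, let go of, with the carriage still at its loading end (horizontal distance between ring_wide and pin_foot below 0.005 m and z of ring_wide in the frame of pin_foot between -0.004 and 0.004 m and angle between ring_wide's own z axis and vertical below 0.15 rad and contact force between the fingers and ring_wide below 0.3 N and value of joint travel below 0.07 m), for 0.2 s.
2. the carriage, held by its knob, has its ball in the notch (contact force between the fingers and carriage_knob above 2 N and value of joint plunger above 0.002 m and value of joint travel above 0.09 m), for 0.2 s.
At the end, for the whole second after the job is handed in: Fingers hold the knob (over 2 N); the ball has dropped over 2 mm into the notch (carriage within about 2.4 mm of its middle), carriage at rest; the 24 mm-bore ring is on the pin (within 5 mm of its axis), fully down within 4 mm, level within 0.15 rad, and not touched by the fingers (all of step 2 and horizontal distance between ring_wide and pin_foot below 0.005 m and z of ring_wide in the frame of pin_foot between -0.004 and 0.004 m and angle between ring_wide's own z axis and vertical below 0.15 rad and contact force between the fingers and ring_wide below 0.3 N and velocity of joint travel between -0.01 and 0.01 m/s and linear speed of ring_wide below 0.02 m/s); the arm keeps its last pose, push and grip.
It fails at once if the tight ring is moved by more than 20 mm (distance of ring_narrow from where it was at the start of the episode above 0.02 m).
It fails at once if the offcut or the brush is moved by more than 20 mm (distance of any of offcut, brush from where it was at the start of the episode above 0.02 m).
It also fails if it takes over 51 s, if anything falls off the work surface, if the arm or the gripper's body presses on something with over 40 N, if the wrist force passes 120 N, or if a joint passes its speed limit or range.

ROBOT

A 6-joint arm with a two-finger parallel gripper is mounted at the origin on the work surface. World frame = base frame: x ahead of the robot, y to its left, z up, the work surface at z = 0. Lengths are in m, angles in rad, forces in N, time in s.
With the tool pointing down it reaches from about 0.325 to 0.875 m from the base axis. Payload 4.4 kg.
Tool frame: the origin (TCP) lies midway between the tips of the shut fingers; the grasp point (between the pads) lies 19 mm behind it; z points along the fingers, y is the line along which they close (so a half turn about z gives the same grasp; the last joint's range is limited). The gripper opens to 85 mm and grips with 20 to 120 N. Pads are 22 mm wide; open, the fingers measure 114 mm over their backs; the gripper's body (76 mm by 85 mm) begins 54 mm behind the grasp point. The pads swing forward as they close: fully open they stand 13 mm farther back than shut.
Start: joints at [1.085, 0.207, 1.542, -0, 1.393, -0.15], TCP at [0.189, 0.543, 0.231] pointing down, gripper open.
Joint ranges: [-2.73, 2.73], [-0.86, 2.22], [0.23, 2.46], [-1.11, 4.25], [0.08, 2.63], [-2.82, 2.82]. Speed limits (rad/s): [2.79, 2.79, 3.14, 3.14, 3.14, 3.14].

INTERFACE

Orientations are given as a unit quaternion [w, x, y, z].
In Python, from bench import manip gives the robot as it stands.
- The arm moves only by the tool send_rows, never from a script. Its argument "increments" is a list of rows, each an object of numbers: "tx", "ty", "tz": the shift along the tool's x, y, z in mm; "rx", "ry", "rz": the turn, a rotation vector about the tool's x, y, z in degrees; "grip": the finger opening in mm, from 0 to 85.4. In form: [{"tx": .., "ty": .., "tz": .., "rx": .., "ry": .., "rz": .., "grip": ..}, ...]. A call has 1 to 10 rows; each row is the pose to reach, as a shift and turn from the pose commanded when the call began, along the tool's axes at that moment; what a row does not reach only later rows make up. A row lasts 1/12 s, in which the tool goes at most 41.7 mm and 7.16 degrees, less where a joint would pass 70% of its speed; a pose out of reach is approached as far as the arm can. A call with a gripper value outside its range is refused whole. The fingers move at their own pace and stop on an object; "newtons" is the grip in N (left out, the last holds). Time passes only in rows, so rows that repeat a pose let the fingers close. It gives the time, the measured TCP pose, the force, the opening and the grip force at its end, in the units of the state.
- manip.read_state(): the state, without advancing time (a new reading comes with each control period).
- manip.snapshot(name): name is "scene" or "top" or "wrist"; returns (picture, depth): 420x560x3 uint8, blue, green, red; 420x560 float32, m along the optical axis (not along the pixel's ray), 0 where there is no reading.
- manip.camera_params(name): a dict with "K" (3x3 intrinsics, pixels), "k1" (the pictures are not rectified: a ray, as slopes to the right and down, at radius r is drawn at 1 + k1 r^2 times it, then the intrinsics apply), "extrinsics" (4x4, takes a point from world to camera coordinates). Camera axes: x right, y down, z forward; pixel columns grow to the right and rows downward; lengths in m; the calibration is good to about 2 mm. A picture is of the moment at which its call begins: read the wrist's pose just before it. camera_params takes no time and is no camera call; for the wrist camera it gives the pose at the moment of the call.
- manip.job_done(): hands the job in; it is judged then, once.
Trained networks look in the newest picture that a camera, given by its name, has taken for a name from the list of things; names that differ only in an ending like _2 or _b are one class to them, and where a whole thing is asked for, a point or a joint stands for the part that bears it (a point fixed in the world has none). Each returns a list of dicts, best first, with "p" (0 to 1); they miss things now and then, are a little off and sometimes report something else, mostly with a low value. They report only what shows in the picture. A call takes as long as a camera call. They do not tell look-alikes from the thing itself.
- manip.find_in(camera, query): "box" ([left, top, right, bottom] in pixels, round what is visible of it).
- manip.regions_of(camera, query): "pixels" (420x560 bool, what is visible of it) and "box" ([left, top, right, bottom] in pixels, round what is visible of it).
The state is a dict: "t": time; "joint_pos": joint angles; "qd": joint speeds; "joint_torque": joint torques, N m; "eef_pos": TCP position; "eef_rot": TCP orientation; "force": force on the tool from outside, world axes, zero at the start; "ft_torque": the same for the moment, N m; "finger_gap": finger opening in m; "gripper_force": force on a finger pad.
Only numpy, scipy, OpenCV 4.12 (cv2) and the standard library are available. Lean on these libraries where they do the work, as an engineer would, in place of code of your own. Each camera call takes 0.05 s, during which the arm holds its last target. There are 200 camera calls.

## Working session

There is one attempt and no reset: what is moved stays moved. The work goes in short steps, Python scripts to look and compute and a tool call to move; the robot and the scene stay as the last step left them, time stands still between calls to the robot, and variables do not carry over. Pictures are saved under pics/ and viewed, at most 10 in all, crops included, and the job is handed in when it is done.

Besides the shell and the picture viewer there is one more tool, called as name(argument=value, ...) on one line, values as JSON. send_rows: Moves the arm, as the interface text tells. Its arguments: {"type":"object","properties":{"increments":{"type":"array"},"newtons":{"type":"number"}},"required":["increments"]}

```bash
mkdir -p pics; cat > h.py <<'E'
import numpy as np, cv2
from bench import manip
def cam(n):
    p=manip.camera_params(n); return np.array(p["K"]),p["k1"],np.array(p["extrinsics"])
def ray(n,uv,c=None):
    K,k1,E=c or cam(n); uv=np.atleast_2d(uv).astype(float)
    r=cv2.undistortPoints(uv[:,None],K,np.array([k1,0,0,0,0.]))[:,0]
    return np.c_[r,np.ones(len(r))],E
def lift(n,uv,d,c=None):
    r,E=ray(n,uv,c); P=r*np.asarray(d).reshape(-1,1)
    return (P-E[:3,3])@E[:3,:3]
def onz(n,uv,z,c=None):
    r,E=ray(n,uv,c); w=r@E[:3,:3]; o=-E[:3,:3].T@E[:3,3]
    return o+w*((z-o[2])/w[:,2])[:,None]
def proj(n,P,c=None):
    K,k1,E=c or cam(n); 
    return cv2.projectPoints(np.atleast_2d(P).astype(float),cv2.Rodrigues(E[:3,:3])[0],E[:3,3],K,np.array([k1,0,0,0,0.]))[0][:,0]
E
python3 - <<'E'
from h import *
s=manip.read_state(); print(s['t'],s['eef_pos'],s['eef_rot'],s['force'])
for n in ["top","scene"]:
    im,d=manip.snapshot(n); cv2.imwrite(f"pics/{n}0.png",im); np.save(n+"d.npy",d)
    for q in ["ring_wide","ring_narrow","rail","pin_foot","knob","offcut","brush"]:
        for r in manip.regions_of(n,q)[:4]:
            m=r["pixels"]&(d>0); v,u=np.nonzero(m)
            P=lift(n,np.c_[u,v],d[v,u])
            print(n,q,round(r["p"],2),np.round(r["box"]),len(u),np.round(np.median(P,0),3),np.round(P.min(0),3),np.round(P.max(0),3))
E
```

```text
0.0 [0.18858039 0.54237741 0.23009299] [-3.78166445e-04  1.66639317e-01  9.86017229e-01 -1.10372527e-03] [-0.08108981 -0.00934329 -0.09644076]
top ring_wide 0.65 [320. 262. 336. 281.] 231 [ 0.409 -0.24   0.023] [ 0.387 -0.266 -0.004] [ 0.431 -0.22   0.031]
top ring_wide 0.6 [342. 233. 360. 252.] 246 [ 0.483 -0.291  0.023] [ 0.461 -0.314 -0.005] [ 0.507 -0.271  0.029]
top ring_wide 0.58 [287. 246. 304. 264.] 188 [ 0.45  -0.159  0.024] [ 0.428 -0.18  -0.003] [ 0.473 -0.139  0.03 ]
top ring_wide 0.43 [235. 127. 281. 154.] 1001 [ 0.733 -0.069  0.028] [ 0.706 -0.125 -0.003] [ 0.773 -0.009  0.037]
top ring_narrow 0.69 [140. 264. 160. 282.] 330 [0.401 0.189 0.024] [ 0.38   0.167 -0.005] [0.426 0.219 0.031]
top ring_narrow 0.38 [217. 171. 282. 202.] 1395 [ 0.603 -0.056  0.051] [ 0.573 -0.13   0.003] [0.646 0.024 0.094]
top rail 0.69 [144. 166. 295. 212.] 3550 [ 0.605 -0.009  0.035] [ 0.561 -0.167  0.001] [0.671 0.212 0.094]
top pin_foot 0.55 [219. 174. 284. 204.] 1373 [ 0.603 -0.056  0.051] [ 0.574 -0.13   0.009] [0.64  0.021 0.094]
top knob 0.55 [219. 171. 283. 204.] 1402 [ 0.603 -0.054  0.
[... 689 characters left out ...]
36   0.167 -0.001] [0.423 0.227 0.029]
scene rail 0.65 [253. 186. 428. 277.] 5502 [ 0.625 -0.018  0.035] [ 0.552 -0.17  -0.002] [0.673 0.224 0.095]
scene pin_foot 0.95 [270. 212. 352. 261.] 2011 [ 0.614 -0.059  0.052] [ 0.574 -0.132  0.016] [0.642 0.021 0.095]
scene knob 0.94 [274. 211. 353. 258.] 1983 [ 0.614 -0.058  0.052] [ 0.571 -0.132 -0.001] [0.642 0.046 0.095]
scene offcut 0.95 [308. 267. 372. 318.] 1701 [ 0.74  -0.072  0.029] [ 0.703 -0.127 -0.002] [ 0.769 -0.001  0.034]
scene offcut 0.44 [340. 122. 360. 138.] 258 [0.404 0.185 0.025] [0.381 0.168 0.003] [0.422 0.21  0.029]
scene brush 0.91 [101. 247. 173. 334.] 1668 [ 0.551 -0.403  0.019] [ 0.415 -0.445 -0.001] [ 0.624 -0.364  0.025]
```

```bash
python3 - <<'E'
import cv2
a=cv2.imread("pics/top0.png"); cv2.imwrite("pics/topc.png",cv2.resize(a[110:310,130:430],None,fx=2.66,fy=2.66,interpolation=cv2.INTER_CUBIC))
b=cv2.imread("pics/scene0.png"); cv2.imwrite("pics/scenec.png",cv2.resize(b[100:340,90:440],None,fx=2.28,fy=2.28,interpolation=cv2.INTER_CUBIC))
E
```

```text
(no output)
```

View pics/topc.png

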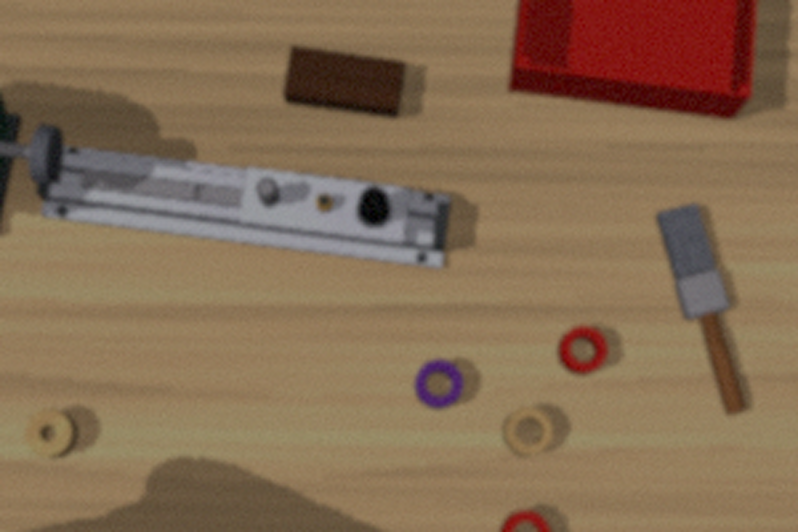

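View pics/scenec.png

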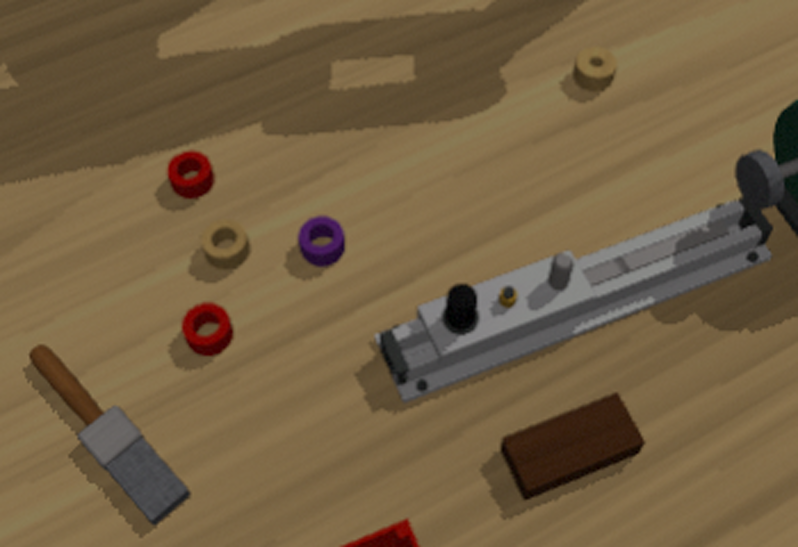

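Pale rings (top picture px): the one at about (329,272), bore large compared with its wall, is ring_wide. The one at about (149,272), with a small bore, is ring_narrow. The purple ring (295,254) and the two red rings (350,241 and about 328,307) are look-alikes. The knob is at about (270,187) and the pin at about (231,181). The motor is on the left (+y). Next I measure and confirm the ring in one crop.

```bash
cat >> h.py <<'E'
from scipy.spatial.transform import Rotation as Ro
def inc(pos,yaw,s=None):
    """tool-frame increments to TCP pos (m), closing-axis yaw (deg), pointing down"""
    s=s or manip.read_state(); q=s['eef_rot']; R=Ro.from_quat([q[1],q[2],q[3],q[0]])
    c,sn=np.cos(np.radians(yaw)),np.sin(np.radians(yaw))
    T=Ro.from_matrix(np.c_[[sn,-c,0],[c,sn,0],[0,0,-1]] if False else np.c_[np.cross([c,sn,0],[0,0,-1]),[c,sn,0],[0,0,-1]])
    t=R.inv().apply(np.array(pos)-s['eef_pos'])*1000; r=(R.inv()*T).as_rotvec(degrees=True)
    return np.round(t,1),np.round(r,1)
E
python3 - <<'E'
from h import *
im=cv2.imread("pics/top0.png")
C={}
for n in ["top","scene"]:
    d=np.load(n+"d.npy"); v,u=np.nonzero(d>0); P=lift(n,np.c_[u,v],d[v,u])
    C[n]=P
    def near(c,r,lo,hi):
        m=(np.hypot(*(P[:,:2]-c).T)<r)&(P[:,2]>lo)&(P[:,2]<hi); return P[m]
    A=near([.409,-.24],.03,.019,.03)
    print(n,"ring",len(A),A.mean(0),(A.min(0)+A.max(0))/2)
    A=near([.43,-.24],.0,0,1)
    m=(P[:,2]>.062)&(P[:,0]>.56)&(P[:,0]<.66)&(P[:,1]>-.16)&(P[:,1]<.08); Q=P[m]
    b=im
    k=Q[Q[:,1]<-.08]; p=Q[Q[:,1]>-.07]
    for nm,a in(("knob",k),("pin",p)):
        if len(a): 
            t=a[a[:,2]>a[:,2].max()-.012]; print(nm,len(a),len(t),t.mean(0),(t.min(0)+t.max(0))/2)
    m=(P[:,2]>.044)&(P[:,2]<.056)&(P[:,0]>.55)&(P[:,0]<.66)&(P[:,1]>-.16)&(P[:,1]<.05)
    print("carriage top",cv2.minAreaRect((P[m][:,:2]*1000).astype(np.float32)))
    for q in[[.409,-.24,.024],[.604,-.03,.086],[.599,-.105,.09]]: print(proj(n,q))
cv2.imwrite("pics/ringc.png",cv2.resize(im[225:320,270:385],None,fx=5,fy=5,interpolation=cv2.INTER_CUBIC))
print(inc([.48,-.02,.26],20))
E
```

```text
top ring 189 [ 0.40802654 -0.24119517  0.02397336] [ 0.40821593 -0.24116642  0.02466807]
knob 122 100 [ 0.60208484 -0.09907371  0.09001195] [ 0.60259602 -0.09878685  0.08818018]
pin 92 47 [ 0.61308819 -0.00513444  0.08562855] [ 0.61384681 -0.0040652   0.08596505]
carriage top ((608.2944946289062, -54.35511016845703), (150.13619995117188, 53.403907775878906), 83.09146118164062)
[[328.04323425 271.59317617]]
[[240.46455326 184.6081781 ]]
[[272.67858718 186.72679349]]
scene ring 218 [ 0.40855788 -0.2407411   0.02456808] [ 0.40787392 -0.24025166  0.02392299]
knob 214 147 [ 0.60299952 -0.10011739  0.09058843] [ 0.60200892 -0.09982864  0.08941396]
pin 156 69 [ 0.61401285 -0.00642438  0.08589529] [ 0.61286968 -0.00474376  0.08530873]
carriage top ((606.3631591796875, -54.457305908203125), (150.12437438964844, 54.667884826660156), 83.86482238769531)
[[188.35322806 204.62198619]]
[[322.81920762 216.36631015]]
[[288.42489756 230.10171891]]
(array([-459.9, -436.2,  -28.7]), array([ 0. , -0. , 50.8]))
```

View pics/ringc.png

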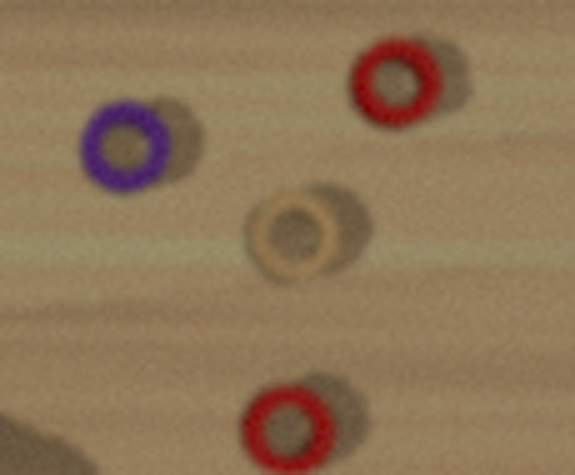

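Confirmed: the pale ring in the crop at (292,235) has a thin wall and a wide bore, so it is ring_wide. The pin and knob measure 95 mm apart, as given. Moving.

send_rows(increments=[{"tx": -460,"ty": -436,"tz": -29,"rz": 51,"grip": 85},{"tx": -460,"ty": -436,"tz": -29,"rz": 51},{"tx": -460,"ty": -436,"tz": -29,"rz": 51},{"tx": -460,"ty": -436,"tz": -29,"rz": 51},{"tx": -460,"ty": -436,"tz": -29,"rz": 51},{"tx": -460,"ty": -436,"tz": -29,"rz": 51},{"tx": -460,"ty": -436,"tz": -29,"rz": 51},{"tx": -460,"ty": -436,"tz": -29,"rz": 51},{"tx": -460,"ty": -436,"tz": -29,"rz": 51},{"tx": -460,"ty": -436,"tz": -29,"rz": 51}])

```text
$.increments[0]: bad value
```

```bash
python3 - <<'E'
from h import *
s=manip.read_state(); print(s['t'],s['eef_pos']); print(inc([.409,-.241,.17],-76))
K,k,E=cam("wrist"); print(-E[:3,:3].T@E[:3,3],E[2,:3])
E
```

```text
0.8 [0.18894583 0.54308832 0.23131448]
(array([-465.4, -668.3,   61.3]), array([ -0. ,  -0. , 146.8]))
[0.11240442 0.56948374 0.37382297] [ 0.29806792 -0.10279619 -0.94899339]
```

send_rows(increments=[{"tx": -30,"ty": -28,"tz": -2,"rx": 0,"ry": 0,"rz": 4,"grip": 85},{"tx": -60,"ty": -56,"tz": -4,"rx": 0,"ry": 0,"rz": 8,"grip": 85},{"tx": -88,"ty": -84,"tz": -6,"rx": 0,"ry": 0,"rz": 12,"grip": 85},{"tx": -117,"ty": -112,"tz": -8,"rx": 0,"ry": 0,"rz": 16,"grip": 85},{"tx": -146,"ty": -140,"tz": -10,"rx": 0,"ry": 0,"rz": 20,"grip": 85},{"tx": -175,"ty": -168,"tz": -12,"rx": 0,"ry": 0,"rz": 24,"grip": 85},{"tx": -204,"ty": -196,"tz": -14,"rx": 0,"ry": 0,"rz": 28,"grip": 85},{"tx": -233,"ty": -222,"tz": -16,"rx": 0,"ry": 0,"rz": 32,"grip": 85},{"tx": -262,"ty": -250,"tz": -18,"rx": 0,"ry": 0,"rz": 36,"grip": 85},{"tx": -290,"ty": -278,"tz": -20,"rx": 0,"ry": 0,"rz": 40,"grip": 85}])

```text
t: 1.63
eef_pos: [0.3721, 0.1835, 0.2518]
eef_rot: [0.001, 0.495, 0.869, 0.0]
force: [1.3, 0.4, 0.4]
finger_gap: 0.0849
gripper_force: 0.0
```

```bash
python3 - <<'E'
from h import *
s=manip.read_state(); print(s['t'],s['eef_pos']); print(inc([.48,-.06,.2],-30));print(inc([.409,-.241,.17],-76))
E
```

```text
1.6333 [0.372103   0.1834628  0.25181566]
(array([-264.4,  -31.3,   51.9]), array([ 0.1, -0. , 60.6]))
(array([-384. , -184.6,   81.7]), array([ 1.000e-01, -1.000e-01,  1.066e+02]))
```

send_rows(increments=[{"tx": -24,"ty": -12,"tz": 5,"rx": 0,"ry": 0,"rz": 6.7,"grip": 85},{"tx": -48,"ty": -23,"tz": 10,"rx": 0,"ry": 0,"rz": 13.4,"grip": 85},{"tx": -72,"ty": -35,"tz": 15,"rx": 0,"ry": 0,"rz": 20,"grip": 85},{"tx": -96,"ty": -46,"tz": 20,"rx": 0,"ry": 0,"rz": 27,"grip": 85},{"tx": -120,"ty": -58,"tz": 25,"rx": 0,"ry": 0,"rz": 33.5,"grip": 85},{"tx": -144,"ty": -69,"tz": 30,"rx": 0,"ry": 0,"rz": 40,"grip": 85},{"tx": -168,"ty": -81,"tz": 35,"rx": 0,"ry": 0,"rz": 47,"grip": 85},{"tx": -192,"ty": -92,"tz": 40,"rx": 0,"ry": 0,"rz": 54,"grip": 85},{"tx": -216,"ty": -104,"tz": 45,"rx": 0,"ry": 0,"rz": 60,"grip": 85},{"tx": -240,"ty": -115,"tz": 51,"rx": 0,"ry": 0,"rz": 67,"grip": 85}])

```text
t: 2.47
eef_pos: [0.3958, -0.0813, 0.2005]
eef_rot: [0.001, 0.893, 0.45, 0.0]
force: [1.1, -0.2, 0.2]
finger_gap: 0.085
gripper_force: 0.0
```

```bash
python3 - <<'E'
from h import *
s=manip.read_state(); print(s['t'],s['eef_pos']); print(inc([.409,-.241,.17],-76))
E
```

```text
2.4667 [ 0.39576975 -0.08129126  0.20052052]
(array([-120.5,  105.6,   30.6]), array([ 0.1, -0. , 39.5]))
```

send_rows(increments=[{"tx": -20,"ty": 17,"tz": 5,"rx": 0,"ry": 0,"rz": 6.5,"grip": 85},{"tx": -40,"ty": 35,"tz": 10,"rx": 0,"ry": 0,"rz": 13,"grip": 85},{"tx": -60,"ty": 53,"tz": 15,"rx": 0,"ry": 0,"rz": 20,"grip": 85},{"tx": -80,"ty": 70,"tz": 20,"rx": 0,"ry": 0,"rz": 26,"grip": 85},{"tx": -100,"ty": 88,"tz": 25,"rx": 0,"ry": 0,"rz": 33,"grip": 85},{"tx": -120.5,"ty": 105.5,"tz": 30,"rx": 0,"ry": 0,"rz": 39.5,"grip": 85},{"tx": -120.5,"ty": 105.5,"tz": 30,"rx": 0,"ry": 0,"rz": 39.5,"grip": 85},{"tx": -120.5,"ty": 105.5,"tz": 30,"rx": 0,"ry": 0,"rz": 39.5,"grip": 85}])

```text
t: 3.13
eef_pos: [0.4095, -0.2402, 0.17]
eef_rot: [-0.0, 0.992, 0.124, -0.0]
force: [0.1, 0.5, 0.9]
finger_gap: 0.0853
gripper_force: 0.0
```

```bash
python3 - <<'E'
from h import *
s=manip.read_state(); print(s['t'],s['eef_pos'],s['force']); c=cam("wrist")
im,d=manip.snapshot("wrist"); cv2.imwrite("pics/w1.png",im)
v,u=np.nonzero(d>0); P=lift("wrist",np.c_[u,v],d[v,u],c)
m=(np.hypot(*(P[:,:2]-[.409,-.241]).T)<.035)&(P[:,2]>.019)&(P[:,2]<.03); A=P[m]
(x,y),r=cv2.minEnclosingCircle((A[:,:2]*1000).astype(np.float32))
print(len(A),A.mean(0),A.min(0),A.max(0),x,y,r)
print(inc([.4085,-.241,.003],-76))
E
```

```text
3.1333 [ 0.40947045 -0.24024669  0.17003301] [0.05486237 0.54388335 0.88683967]
1348 [ 0.40950087 -0.24105959  0.02343911] [ 0.38734732 -0.26311605  0.01911165] [ 0.43019048 -0.21966366  0.02582947] 408.5230712890625 -241.2819061279297 21.92369270324707
(array([ -1.3,   1.7, 167.1]), array([-0.1,  0. ,  0.3]))
```

View pics/w1.png

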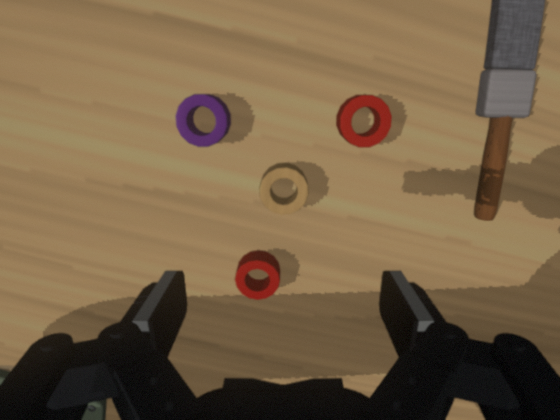

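The picture shows the pale ring at (284,188), clear of the red and purple rings, with room for the fingers on either side. Descend and grip.

send_rows(increments=[{"tx": 0,"ty": 0.5,"tz": 35,"rx": 0,"ry": 0,"rz": 0,"grip": 85},{"tx": -0.5,"ty": 1,"tz": 70,"rx": 0,"ry": 0,"rz": 0,"grip": 85},{"tx": -1,"ty": 1.5,"tz": 105,"rx": 0,"ry": 0,"rz": 0,"grip": 85},{"tx": -1,"ty": 1.5,"tz": 140,"rx": 0,"ry": 0,"rz": 0,"grip": 85},{"tx": -1,"ty": 1.5,"tz": 160,"rx": 0,"ry": 0,"rz": 0,"grip": 85},{"tx": -1,"ty": 1.5,"tz": 167,"rx": 0,"ry": 0,"rz": 0,"grip": 85},{"tx": -1,"ty": 1.5,"tz": 167,"rx": 0,"ry": 0,"rz": 0,"grip": 85}])

```text
t: 3.77
eef_pos: [0.4078, -0.2389, 0.0019]
eef_rot: [-0.002, 0.992, 0.126, -0.001]
force: [0.1, -0.5, -0.6]
finger_gap: 0.0849
gripper_force: 0.0
```

send_rows(increments=[{"tx": 0,"ty": 0,"tz": 0,"rx": 0,"ry": 0,"rz": 0,"grip": 35},{"tx": 0,"ty": 0,"tz": 0,"rx": 0,"ry": 0,"rz": 0,"grip": 35},{"tx": 0,"ty": 0,"tz": 0,"rx": 0,"ry": 0,"rz": 0,"grip": 35},{"tx": 0,"ty": 0,"tz": 0,"rx": 0,"ry": 0,"rz": 0,"grip": 35},{"tx": 0,"ty": 0,"tz": 0,"rx": 0,"ry": 0,"rz": 0,"grip": 35},{"tx": 0,"ty": 0,"tz": 0,"rx": 0,"ry": 0,"rz": 0,"grip": 35},{"tx": 0,"ty": 0,"tz": 0,"rx": 0,"ry": 0,"rz": 0,"grip": 35},{"tx": 0,"ty": 0,"tz": 0,"rx": 0,"ry": 0,"rz": 0,"grip": 35}], newtons=30)

```text
t: 4.43
eef_pos: [0.4106, -0.2421, 0.0054]
eef_rot: [0.001, 0.992, 0.125, 0.001]
force: [-1.1, 1.7, 5.9]
finger_gap: 0.0429
gripper_force: 30.0
```

send_rows(increments=[{"tx": 0,"ty": 0,"tz": -15,"rx": 0,"ry": 0,"rz": 0,"grip": 35},{"tx": 0,"ty": 0,"tz": -45,"rx": 0,"ry": 0,"rz": 0,"grip": 35},{"tx": 0,"ty": 0,"tz": -75,"rx": 0,"ry": 0,"rz": 0,"grip": 35},{"tx": 0,"ty": 0,"tz": -105,"rx": 0,"ry": 0,"rz": 0,"grip": 35},{"tx": 0,"ty": 0,"tz": -135,"rx": 0,"ry": 0,"rz": 0,"grip": 35},{"tx": 0,"ty": 0,"tz": -150,"rx": 0,"ry": 0,"rz": 0,"grip": 35},{"tx": 0,"ty": 0,"tz": -150,"rx": 0,"ry": 0,"rz": 0,"grip": 35}])

```text
t: 5.02
eef_pos: [0.4121, -0.2436, 0.159]
eef_rot: [0.004, 0.992, 0.125, 0.004]
force: [0.6, -1.4, 0.1]
finger_gap: 0.0422
gripper_force: 30.8
```

```bash
python3 - <<'E'
from h import *
s=manip.read_state(); print(s['t'],s['eef_pos'],s['force'],s['finger_gap']); print(inc([.6134,-.0052,.155],-6.6))
for i in range(3): manip.snapshot("wrist"); print(manip.read_state()['eef_pos'])
E
```

```text
5.0167 [ 0.41213899 -0.24363079  0.15898215] [ 0.62228295 -1.44933573  0.1492029 ] 0.04218009073424146
(array([ 254. , -181.3,    3.9]), array([  0.7,  -0. , -69.1]))
[ 0.41076755 -0.24252628  0.15638354]
[ 0.40950098 -0.24140712  0.15430445]
[ 0.40861331 -0.24063777  0.15286036]
```

send_rows(increments=[{"tx": 23,"ty": -16,"tz": 0,"rx": 0,"ry": 0,"rz": -6.3,"grip": 35},{"tx": 46,"ty": -32,"tz": 0,"rx": 0,"ry": 0,"rz": -12.6,"grip": 35},{"tx": 69,"ty": -48,"tz": 0,"rx": 0,"ry": 0,"rz": -19,"grip": 35},{"tx": 92,"ty": -64,"tz": 0,"rx": 0,"ry": 0,"rz": -25,"grip": 35},{"tx": 116,"ty": -80,"tz": 0,"rx": 0,"ry": 0,"rz": -31.5,"grip": 35},{"tx": 140,"ty": -97,"tz": 0,"rx": 0,"ry": 0,"rz": -38,"grip": 35},{"tx": 163,"ty": -113,"tz": 0,"rx": 0,"ry": 0,"rz": -44,"grip": 35},{"tx": 186,"ty": -129,"tz": 0,"rx": 0,"ry": 0,"rz": -50,"grip": 35},{"tx": 209,"ty": -145,"tz": 0,"rx": 0,"ry": 0,"rz": -56.5,"grip": 35},{"tx": 230,"ty": -160,"tz": 0,"rx": 0,"ry": 0,"rz": -62.5,"grip": 35}])

```text
t: 6.0
eef_pos: [0.5916, -0.0274, 0.1505]
eef_rot: [-0.002, 0.782, 0.624, -0.001]
force: [0.2, -0.6, -0.7]
finger_gap: 0.0427
gripper_force: 30.8
```

send_rows(increments=[{"tx": 15,"ty": -28,"tz": 0,"rx": 0,"ry": 0,"rz": -6.5,"grip": 35},{"tx": 15,"ty": -28,"tz": 0,"rx": 0,"ry": 0,"rz": -6.5,"grip": 35},{"tx": 15,"ty": -28,"tz": 0,"rx": 0,"ry": 0,"rz": -6.5,"grip": 35},{"tx": 15,"ty": -28,"tz": 0,"rx": 0,"ry": 0,"rz": -6.5,"grip": 35},{"tx": 15,"ty": -28,"tz": 0,"rx": 0,"ry": 0,"rz": -6.5,"grip": 35},{"tx": 15,"ty": -28,"tz": 0,"rx": 0,"ry": 0,"rz": -6.5,"grip": 35}])

```text
t: 6.5
eef_pos: [0.5688, -0.009, 0.1533]
eef_rot: [0.0, 0.748, 0.664, 0.0]
force: [-0.6, -0.2, 0.5]
finger_gap: 0.0423
gripper_force: 30.9
```

```bash
python3 - <<'E'
from h import *
s=manip.read_state(); print(s['t'],s['eef_pos'],s['force'],s['finger_gap']); print(inc([.6134,-.0052,.155],-6.6))
tot=[]
for n in ["top","scene","wrist"]:
    c=cam(n); im,d=manip.snapshot(n); cv2.imwrite(f"pics/{n}2.png",im)
    print(n,manip.read_state()['eef_pos'])
    print([ (round(r["p"],2),np.round(r["box"])) for r in manip.regions_of(n,"ring_wide")[:5]], "pin px",proj(n,[[.6134,-.0052,.086]],c), "tcp",proj(n,s['eef_pos'],c))
E
python3 - <<'E'
import cv2,numpy as np
a=cv2.imread("pics/scene2.png")[130:290,220:420]; b=cv2.imread("pics/wrist2.png")
cv2.imwrite("pics/m2.png",np.vstack([cv2.resize(a,(375,300),interpolation=cv2.INTER_CUBIC),cv2.resize(b[:, :],(375,281))]))
E
```

```text
6.5 [ 0.56884627 -0.00901058  0.15333885] [-0.60138196 -0.17878276  0.51356838] 0.04226282467860366
(array([ 9. , 43.8, -1.6]), array([ 0. ,  0. , -0.2]))
top [ 0.56893919 -0.00903704  0.1535261 ]
[(0.67, array([286., 245., 304., 263.])), (0.61, array([341., 234., 358., 252.])), (0.55, array([317., 302., 336., 322.]))] pin px [[229.93270992 180.55256312]] tcp [[228.24815197 192.32412722]]
scene [ 0.56889893 -0.0088336   0.15362286]
[(0.85, array([220., 193., 242., 214.])), (0.71, array([317., 163., 333., 188.])), (0.61, array([165., 167., 186., 188.])), (0.58, array([172., 233., 192., 256.]))] pin px [[336.12001588 214.57024058]] tcp [[325.51765386 179.09700509]]
wrist [ 0.56875481 -0.00862908  0.1535306 ]
[(0.73, array([304., 153., 380., 346.])), (0.61, array([230., 234., 336., 343.]))] pin px [[350.01745675 209.30451644]] tcp [[282.69570537 273.774437  ]]
```

View pics/m2.png

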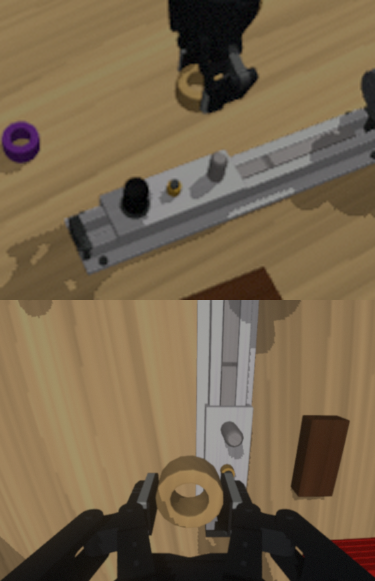

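The wrist picture (bottom) shows the ring held level at about (284,290) in full-size pixels, with the pin up and to the right at about (347,205). Measure both in this one camera.

```bash
cat > meas.py <<'E'
from h import *
def meas(pin=(.6134,-.0052)):
    s=manip.read_state(); c=cam("wrist"); im,d=manip.snapshot("wrist")
    e=s['eef_pos']; v,u=np.nonzero(d>0); P=lift("wrist",np.c_[u,v],d[v,u],c)
    b=im[v,u].astype(int); wood=(b[:,2]-b[:,0])>25
    m=(np.hypot(*(P[:,:2]-e[:2]).T)<.035)&wood&(P[:,2]>e[2]-.03)&(P[:,2]<e[2]+.06); A=P[m]
    zt=np.percentile(A[:,2],97); T=A[A[:,2]>zt-.004]
    pl=np.linalg.lstsq(np.c_[T[:,:2],np.ones(len(T))],T[:,2],rcond=None)[0]
    # circle fit through outer boundary of top face
    h=cv2.convexHull((T[:,:2]*1000).astype(np.float32))[:,0]
    el=cv2.minEnclosingCircle(h)
    print("t",s['t'],"tcp",e.round(4),"ring top z",zt.round(4),len(T),"mean",T[:,:2].mean(0).round(4),"circ",np.round(el[0],1),round(el[1],1),"mm; slope",pl[:2].round(3),"bbox",T.min(0).round(4),T.max(0).round(4))
    m=(np.hypot(*(P[:,:2]-pin).T)<.02)&(P[:,2]>.078)&(P[:,2]<.095)&~wood; Q=P[m]
    if len(Q)>5: print("pin top",len(Q),Q.mean(0).round(4),((Q.min(0)+Q.max(0))/2).round(4),np.round(cv2.minEnclosingCircle((Q[Q[:,2]>.082][:,:2]*1000).astype(np.float32)),1) if 0 else "")
    return s
if __name__=="__main__":
    s=meas(); print(inc([.6134,-.0052,.15],-6.6,s))
E
python3 meas.py
```

```text
t 6.8 tcp [ 0.5687 -0.0085  0.1535] ring top z 0.1728 5292 mean [ 0.5685 -0.0087] circ [5.697e+02 1.000e-01] 32.9 mm; slope [-0.019 -0.009] bbox [ 0.5377 -0.0325  0.1688] [0.6026 0.0114 0.1975]
pin top 640 [ 0.613  -0.0028  0.0844] [ 0.6136 -0.0042  0.0829] 
(array([ 8.5, 44. ,  3.5]), array([ 0. ,  0. , -0.1]))
```

send_rows(increments=[{"tx": 3,"ty": 15,"tz": 5,"rx": 0,"ry": 0,"rz": 0,"grip": 35},{"tx": 6,"ty": 30,"tz": 15,"rx": 0,"ry": 0,"rz": 0,"grip": 35},{"tx": 8.5,"ty": 44,"tz": 35,"rx": 0,"ry": 0,"rz": 0,"grip": 35},{"tx": 8.5,"ty": 44,"tz": 35,"rx": 0,"ry": 0,"rz": 0,"grip": 35},{"tx": 8.5,"ty": 44,"tz": 35,"rx": 0,"ry": 0,"rz": 0,"grip": 35},{"tx": 8.5,"ty": 44,"tz": 35,"rx": 0,"ry": 0,"rz": 0,"grip": 35},{"tx": 8.5,"ty": 44,"tz": 35,"rx": 0,"ry": 0,"rz": 0,"grip": 35}])

```text
t: 7.43
eef_pos: [0.6132, -0.0049, 0.1193]
eef_rot: [0.0, 0.747, 0.665, 0.0]
force: [-0.1, -0.1, -0.0]
finger_gap: 0.0424
gripper_force: 30.9
```

```bash
cat > m3.py <<'E'
from h import *
from scipy.optimize import minimize
s=manip.read_state(); e=s['eef_pos']; print(s['t'],e.round(4),s['force'].round(1))
def fit(n):
    c=cam(n); im,d=manip.snapshot(n); cv2.imwrite(f"pics/{n}3.png",im)
    v,u=np.nonzero(d>0); P=lift(n,np.c_[u,v],d[v,u],c); b=im[v,u].astype(int)
    zt=e[2]+.0193
    A=P[(np.hypot(*(P[:,:2]-e[:2]).T)<.04)&(abs(P[:,2]-zt)<.003)&((b[:,2]-b[:,0])>25)]
    g=np.arange(-.008,.0081,.0005); best=max(((lambda r:((r<.022)&(r>.012)).sum()-((r<.0115)|(r>.0225)).sum())(np.hypot(*(A[:,:2]-e[:2]-[i,j]).T)),i,j) for i in g for j in g)
    print(n,"ring",len(A),best,e[:2]+best[1:])
    Q=P[(np.hypot(*(P[:,:2]-[.6134,-.005]).T)<.02)&(P[:,2]>.08)&(P[:,2]<.09)]
    if len(Q): print(" pin",len(Q),Q.mean(0).round(4),((Q.min(0)+Q.max(0))/2).round(4))
for n in("wrist","scene"): fit(n)
print(inc([.6134,-.005,.055],-6.6))
E
python3 m3.py
```

```text
7.4333 [ 0.6132 -0.0049  0.1193] [-0.1 -0.1 -0. ]
wrist ring 5060 (np.int64(4931), np.float64(-0.0004999999999999935), np.float64(-0.001999999999999995)) [ 0.61274629 -0.00690821]
 pin 189 [0.6146 0.0027 0.0828] [0.6144 0.0016 0.0831]
scene ring 151 (np.int64(137), np.float64(-0.0004999999999999935), np.float64(-0.0024999999999999953)) [ 0.61274629 -0.00740821]
 pin 30 [ 0.6167 -0.0087  0.0845] [ 0.6144 -0.0079  0.0843]
(array([-0.1, -0.2, 64.6]), array([ 0.1,  0. , -0.1]))
```

send_rows(increments=[{"tx": 2.4,"ty": 0.4,"tz": 4,"rx": 0,"ry": 0,"rz": 0,"grip": 35},{"tx": 2.4,"ty": 0.4,"tz": 10,"rx": 0,"ry": 0,"rz": 0,"grip": 35},{"tx": 2.4,"ty": 0.4,"tz": 18,"rx": 0,"ry": 0,"rz": 0,"grip": 35},{"tx": 2.4,"ty": 0.4,"tz": 24,"rx": 0,"ry": 0,"rz": 0,"grip": 35},{"tx": 2.4,"ty": 0.4,"tz": 30,"rx": 0,"ry": 0,"rz": 0,"grip": 35},{"tx": 2.4,"ty": 0.4,"tz": 36,"rx": 0,"ry": 0,"rz": 0,"grip": 35},{"tx": 2.4,"ty": 0.4,"tz": 40,"rx": 0,"ry": 0,"rz": 0,"grip": 35},{"tx": 2.4,"ty": 0.4,"tz": 40,"rx": 0,"ry": 0,"rz": 0,"grip": 35}])

```text
t: 8.2
eef_pos: [0.6128, -0.0024, 0.0766]
eef_rot: [-0.001, 0.747, 0.665, -0.001]
force: [0.0, 0.8, -0.1]
finger_gap: 0.0424
gripper_force: 30.9
```

send_rows(increments=[{"tx": 0,"ty": 0,"tz": 6,"rx": 0,"ry": 0,"rz": 0,"grip": 35},{"tx": 0,"ty": 0,"tz": 12,"rx": 0,"ry": 0,"rz": 0,"grip": 35},{"tx": 0,"ty": 0,"tz": 18,"rx": 0,"ry": 0,"rz": 0,"grip": 35},{"tx": 0,"ty": 0,"tz": 22,"rx": 0,"ry": 0,"rz": 0,"grip": 35},{"tx": 0,"ty": 0,"tz": 24,"rx": 0,"ry": 0,"rz": 0,"grip": 35},{"tx": 0,"ty": 0,"tz": 24,"rx": 0,"ry": 0,"rz": 0,"grip": 35},{"tx": 0,"ty": 0,"tz": 24,"rx": 0,"ry": 0,"rz": 0,"grip": 35}])

```text
t: 8.78
eef_pos: [0.6137, -0.0025, 0.0555]
eef_rot: [-0.0, 0.747, 0.665, -0.0]
force: [-3.6, 0.2, 8.0]
finger_gap: 0.0426
gripper_force: 31.6
```

send_rows(increments=[{"tx": 0,"ty": 0,"tz": -1,"rx": 0,"ry": 0,"rz": 0,"grip": 85},{"tx": 0,"ty": 0,"tz": -1,"rx": 0,"ry": 0,"rz": 0,"grip": 85},{"tx": 0,"ty": 0,"tz": -1,"rx": 0,"ry": 0,"rz": 0,"grip": 85},{"tx": 0,"ty": 0,"tz": -1,"rx": 0,"ry": 0,"rz": 0,"grip": 85},{"tx": 0,"ty": 0,"tz": -1,"rx": 0,"ry": 0,"rz": 0,"grip": 85},{"tx": 0,"ty": 0,"tz": -10,"rx": 0,"ry": 0,"rz": 0,"grip": 85},{"tx": 0,"ty": 0,"tz": -35,"rx": 0,"ry": 0,"rz": 0,"grip": 85},{"tx": 0,"ty": 0,"tz": -65,"rx": 0,"ry": 0,"rz": 0,"grip": 85},{"tx": -10,"ty": 0,"tz": -95,"rx": 0,"ry": 0,"rz": 0,"grip": 85},{"tx": -30,"ty": 0,"tz": -110,"rx": 0,"ry": 0,"rz": 0,"grip": 85}])

```text
t: 9.62
eef_pos: [0.6128, -0.0311, 0.1694]
eef_rot: [0.002, 0.746, 0.666, 0.003]
force: [0.4, -0.9, 0.1]
finger_gap: 0.0852
gripper_force: 0.0
```

send_rows(increments=[{"tx": -30,"ty": 0,"tz": 0,"rx": 0,"ry": 0,"rz": 0,"grip": 85},{"tx": -60,"ty": 0,"tz": 0,"rx": 0,"ry": 0,"rz": 0,"grip": 85},{"tx": -60,"ty": 0,"tz": 0,"rx": 0,"ry": 0,"rz": 0,"grip": 85},{"tx": -60,"ty": 0,"tz": 0,"rx": 0,"ry": 0,"rz": 0,"grip": 85},{"tx": -60,"ty": 0,"tz": 0,"rx": 0,"ry": 0,"rz": 0,"grip": 85}])

```text
t: 10.03
eef_pos: [0.6034, -0.0916, 0.1645]
eef_rot: [-0.0, 0.747, 0.664, 0.0]
force: [-0.6, 0.4, -0.5]
finger_gap: 0.0848
gripper_force: 0.0
```

```bash
python3 - <<'E'
from h import *
s=manip.read_state(); print(s['t'],s['eef_pos'].round(4),s['force'].round(1)); 
for n in("scene","wrist"):
    c=cam(n); im,d=manip.snapshot(n); cv2.imwrite(f"pics/{n}4.png",im)
    v,u=np.nonzero(d>0); P=lift(n,np.c_[u,v],d[v,u],c); b=im[v,u].astype(int)
    A=P[(np.hypot(*(P[:,:2]-[.6134,-.005]).T)<.032)&(P[:,2]>.064)&(P[:,2]<.08)]
    if len(A): print(n,"ring z",np.percentile(A[:,2],[10,50,90]).round(4),A.mean(0).round(4))
    Q=P[(np.hypot(*(P[:,:2]-[.6025,-.0995]).T)<.025)&(P[:,2]>.083)&(P[:,2]<.097)]
    if len(Q): print(n,"knob",len(Q),Q.mean(0).round(4),((Q.min(0)+Q.max(0))/2).round(4))
a=cv2.imread("pics/scene4.png")[180:290,240:400]; b=cv2.imread("pics/wrist4.png")
cv2.imwrite("pics/m4.png",np.vstack([cv2.resize(a,(400,275),interpolation=cv2.INTER_CUBIC),cv2.resize(b,(400,300))]))
print(inc([.6025,-.0995,.062],-6.6,s))
E
```

```text
10.0333 [ 0.6034 -0.0916  0.1645] [-0.6  0.4 -0.5]
scene ring z [0.0687 0.0753 0.0771] [ 0.6164 -0.0072  0.0741]
scene knob 150 [ 0.603  -0.0999  0.0905] [ 0.6018 -0.0992  0.0889]
wrist ring z [0.0726 0.0737 0.0747] [ 0.6134 -0.0041  0.0736]
wrist knob 1084 [ 0.6027 -0.0972  0.0894] [ 0.6026 -0.0985  0.0875]
(array([-8.000e+00,  1.000e-01,  1.025e+02]), array([-0. , -0. , -0.1]))
```

View pics/m4.png

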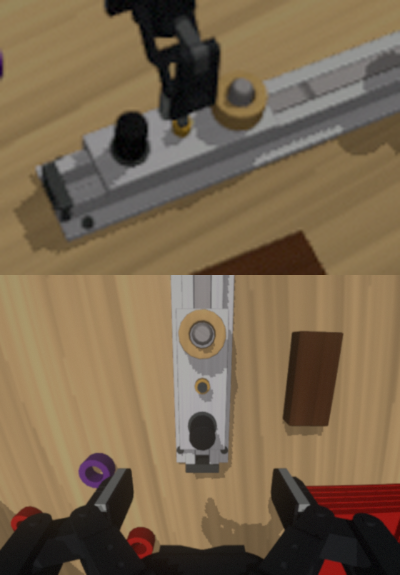

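The ring is seated: its top is at 73.7 mm (74 expected), and the pin shows through it concentrically at about (202,333) in the lower panel. The knob is clear, with a finger on either side. Grip it.

send_rows(increments=[{"tx": -4,"ty": 0,"tz": 25,"rx": 0,"ry": 0,"rz": 0,"grip": 85},{"tx": -8,"ty": 0,"tz": 55,"rx": 0,"ry": 0,"rz": 0,"grip": 85},{"tx": -8,"ty": 0,"tz": 80,"rx": 0,"ry": 0,"rz": 0,"grip": 85},{"tx": -8,"ty": 0,"tz": 95,"rx": 0,"ry": 0,"rz": 0,"grip": 85},{"tx": -8,"ty": 0,"tz": 102,"rx": 0,"ry": 0,"rz": 0,"grip": 85},{"tx": -8,"ty": 0,"tz": 102,"rx": 0,"ry": 0,"rz": 0,"grip": 85},{"tx": -8,"ty": 0,"tz": 102,"rx": 0,"ry": 0,"rz": 0,"grip": 85}])

```text
t: 10.72
eef_pos: [0.6029, -0.0991, 0.0626]
eef_rot: [0.0, 0.747, 0.665, 0.0]
force: [0.1, -0.2, -0.4]
finger_gap: 0.085
gripper_force: 0.0
```

send_rows(increments=[{"tx": 0,"ty": 0,"tz": 0,"rx": 0,"ry": 0,"rz": 0,"grip": 15},{"tx": 0,"ty": 0,"tz": 0,"rx": 0,"ry": 0,"rz": 0,"grip": 15},{"tx": 0,"ty": 0,"tz": 0,"rx": 0,"ry": 0,"rz": 0,"grip": 15},{"tx": 0,"ty": 0,"tz": 0,"rx": 0,"ry": 0,"rz": 0,"grip": 15},{"tx": 0,"ty": 0,"tz": 0,"rx": 0,"ry": 0,"rz": 0,"grip": 15},{"tx": 0,"ty": 0,"tz": 0,"rx": 0,"ry": 0,"rz": 0,"grip": 15},{"tx": 0,"ty": 0,"tz": 0,"rx": 0,"ry": 0,"rz": 0,"grip": 15},{"tx": 0,"ty": 0,"tz": 0,"rx": 0,"ry": 0,"rz": 0,"grip": 15},{"tx": 0,"ty": 0,"tz": 0,"rx": 0,"ry": 0,"rz": 0,"grip": 15},{"tx": 0,"ty": 0,"tz": 0,"rx": 0,"ry": 0,"rz": 0,"grip": 15}], newtons=50)

```text
t: 11.55
eef_pos: [0.6025, -0.0999, 0.0633]
eef_rot: [0.0, 0.747, 0.665, -0.0]
force: [-3.5, 0.5, 6.0]
finger_gap: 0.0244
gripper_force: 49.2
```

```bash
python3 - <<'E'
from h import *
s=manip.read_state(); print(s['t'],s['eef_pos'].round(4),s['force'].round(1),s['finger_gap'],s['gripper_force'],inc(s['eef_pos'],-6.6,s))
E
```

```text
11.55 [ 0.6025 -0.0999  0.0633] [-3.5  0.5  6. ] 0.02444679325668218 49.18899178504944 (array([0., 0., 0.]), array([-0. ,  0. , -0.1]))
```

send_rows(increments=[{"tx": 3,"ty": 0,"tz": 0,"rx": 0,"ry": 0,"rz": 0,"grip": 15},{"tx": 9,"ty": 0,"tz": 0,"rx": 0,"ry": 0,"rz": 0,"grip": 15},{"tx": 16,"ty": 0,"tz": 0,"rx": 0,"ry": 0,"rz": 0,"grip": 15},{"tx": 23,"ty": 0,"tz": 0,"rx": 0,"ry": 0,"rz": 0,"grip": 15},{"tx": 30,"ty": 0,"tz": 0,"rx": 0,"ry": 0,"rz": 0,"grip": 15},{"tx": 37,"ty": 0,"tz": 0,"rx": 0,"ry": 0,"rz": 0,"grip": 15},{"tx": 44,"ty": 0,"tz": 0,"rx": 0,"ry": 0,"rz": 0,"grip": 15},{"tx": 51,"ty": 0,"tz": 0,"rx": 0,"ry": 0,"rz": 0,"grip": 15},{"tx": 57,"ty": 0,"tz": 0,"rx": 0,"ry": 0,"rz": 0,"grip": 15},{"tx": 60,"ty": 0,"tz": 0,"rx": 0,"ry": 0,"rz": 0,"grip": 15}])

```text
t: 12.38
eef_pos: [0.6091, -0.0431, 0.0633]
eef_rot: [0.002, 0.747, 0.665, -0.002]
force: [-4.6, -8.5, 5.4]
finger_gap: 0.0245
gripper_force: 49.4
```

send_rows(increments=[{"tx": 2,"ty": 0,"tz": 0,"rx": 0,"ry": 0,"rz": 0,"grip": 15},{"tx": 3,"ty": 0,"tz": 0,"rx": 0,"ry": 0,"rz": 0,"grip": 15},{"tx": 3,"ty": 0,"tz": 0,"rx": 0,"ry": 0,"rz": 0,"grip": 15}])

```text
t: 12.63
eef_pos: [0.6096, -0.0394, 0.0633]
eef_rot: [0.001, 0.747, 0.665, -0.001]
force: [-3.3, -5.3, 5.2]
finger_gap: 0.0241
gripper_force: 49.4
```

send_rows(increments=[{"tx": 2,"ty": 0,"tz": 0,"rx": 0,"ry": 0,"rz": 0,"grip": 15},{"tx": 3,"ty": 0,"tz": 0,"rx": 0,"ry": 0,"rz": 0,"grip": 15},{"tx": 3,"ty": 0,"tz": 0,"rx": 0,"ry": 0,"rz": 0,"grip": 15}])

```text
t: 12.88
eef_pos: [0.6099, -0.0365, 0.0633]
eef_rot: [0.001, 0.747, 0.665, -0.001]
force: [-4.2, -4.4, 6.3]
finger_gap: 0.0246
gripper_force: 49.5
```

send_rows(increments=[{"tx": 2,"ty": 0,"tz": 0,"rx": 0,"ry": 0,"rz": 0,"grip": 15},{"tx": 3,"ty": 0,"tz": 0,"rx": 0,"ry": 0,"rz": 0,"grip": 15},{"tx": 3,"ty": 0,"tz": 0,"rx": 0,"ry": 0,"rz": 0,"grip": 15}])

```text
t: 13.13
eef_pos: [0.6103, -0.0336, 0.0633]
eef_rot: [0.001, 0.747, 0.665, -0.001]
force: [-3.1, -4.3, 5.3]
finger_gap: 0.0244
gripper_force: 49.5
```

send_rows(increments=[{"tx": 2,"ty": 0,"tz": 0,"rx": 0,"ry": 0,"rz": 0,"grip": 15},{"tx": 3,"ty": 0,"tz": 0,"rx": 0,"ry": 0,"rz": 0,"grip": 15},{"tx": 3,"ty": 0,"tz": 0,"rx": 0,"ry": 0,"rz": 0,"grip": 15}])

```text
t: 13.38
eef_pos: [0.6106, -0.0305, 0.0632]
eef_rot: [0.001, 0.747, 0.665, -0.001]
force: [-4.5, -5.0, 5.4]
finger_gap: 0.0248
gripper_force: 49.5
```

Steady drag of about -4.5 N along the rail, which is friction. Feel on.

send_rows(increments=[{"tx": 2,"ty": 0,"tz": 0,"rx": 0,"ry": 0,"rz": 0,"grip": 15},{"tx": 3,"ty": 0,"tz": 0,"rx": 0,"ry": 0,"rz": 0,"grip": 15},{"tx": 3,"ty": 0,"tz": 0,"rx": 0,"ry": 0,"rz": 0,"grip": 15}])

```text
t: 13.63
eef_pos: [0.611, -0.0276, 0.0633]
eef_rot: [0.001, 0.747, 0.665, -0.001]
force: [-4.1, -4.9, 5.9]
finger_gap: 0.0243
gripper_force: 49.5
```

send_rows(increments=[{"tx": 2,"ty": 0,"tz": 0,"rx": 0,"ry": 0,"rz": 0,"grip": 15},{"tx": 3,"ty": 0,"tz": 0,"rx": 0,"ry": 0,"rz": 0,"grip": 15},{"tx": 3,"ty": 0,"tz": 0,"rx": 0,"ry": 0,"rz": 0,"grip": 15}])

```text
t: 13.88
eef_pos: [0.6113, -0.0247, 0.0633]
eef_rot: [0.001, 0.747, 0.665, -0.002]
force: [-4.9, -5.1, 5.2]
finger_gap: 0.0246
gripper_force: 49.5
```

send_rows(increments=[{"tx": 2,"ty": 0,"tz": 0,"rx": 0,"ry": 0,"rz": 0,"grip": 15},{"tx": 3,"ty": 0,"tz": 0,"rx": 0,"ry": 0,"rz": 0,"grip": 15},{"tx": 3,"ty": 0,"tz": 0,"rx": 0,"ry": 0,"rz": 0,"grip": 15}])

```text
t: 14.13
eef_pos: [0.6117, -0.0217, 0.0633]
eef_rot: [0.001, 0.747, 0.665, -0.002]
force: [-3.5, -4.4, 5.1]
finger_gap: 0.0247
gripper_force: 49.5
```

send_rows(increments=[{"tx": 2,"ty": 0,"tz": 0,"rx": 0,"ry": 0,"rz": 0,"grip": 15},{"tx": 3,"ty": 0,"tz": 0,"rx": 0,"ry": 0,"rz": 0,"grip": 15},{"tx": 3,"ty": 0,"tz": 0,"rx": 0,"ry": 0,"rz": 0,"grip": 15}])

```text
t: 14.38
eef_pos: [0.612, -0.0187, 0.0633]
eef_rot: [0.001, 0.747, 0.665, -0.002]
force: [-3.7, -4.9, 5.4]
finger_gap: 0.0247
gripper_force: 49.5
```

send_rows(increments=[{"tx": 2,"ty": 0,"tz": 0,"rx": 0,"ry": 0,"rz": 0,"grip": 15},{"tx": 3,"ty": 0,"tz": 0,"rx": 0,"ry": 0,"rz": 0,"grip": 15},{"tx": 3,"ty": 0,"tz": 0,"rx": 0,"ry": 0,"rz": 0,"grip": 15}])

```text
t: 14.63
eef_pos: [0.6124, -0.0158, 0.0633]
eef_rot: [0.001, 0.747, 0.665, -0.002]
force: [-4.4, -5.8, 6.2]
finger_gap: 0.0244
gripper_force: 49.5
```

send_rows(increments=[{"tx": 2,"ty": 0,"tz": 0,"rx": 0,"ry": 0,"rz": 0,"grip": 15},{"tx": 3,"ty": 0,"tz": 0,"rx": 0,"ry": 0,"rz": 0,"grip": 15},{"tx": 3,"ty": 0,"tz": 0,"rx": 0,"ry": 0,"rz": 0,"grip": 15}])

```text
t: 14.88
eef_pos: [0.6127, -0.0128, 0.0633]
eef_rot: [0.001, 0.747, 0.665, -0.002]
force: [-3.5, -5.2, 6.2]
finger_gap: 0.0243
gripper_force: 49.5
```

send_rows(increments=[{"tx": 2,"ty": 0,"tz": 0,"rx": 0,"ry": 0,"rz": 0,"grip": 15},{"tx": 3,"ty": 0,"tz": 0,"rx": 0,"ry": 0,"rz": 0,"grip": 15},{"tx": 3,"ty": 0,"tz": 0,"rx": 0,"ry": 0,"rz": 0,"grip": 15}])

```text
t: 15.13
eef_pos: [0.613, -0.0098, 0.0633]
eef_rot: [0.001, 0.747, 0.665, -0.002]
force: [-2.8, -5.7, 5.6]
finger_gap: 0.0244
gripper_force: 49.5
```

send_rows(increments=[{"tx": 2,"ty": 0,"tz": 0,"rx": 0,"ry": 0,"rz": 0,"grip": 15},{"tx": 3,"ty": 0,"tz": 0,"rx": 0,"ry": 0,"rz": 0,"grip": 15},{"tx": 3,"ty": 0,"tz": 0,"rx": 0,"ry": 0,"rz": 0,"grip": 15}])

```text
t: 15.38
eef_pos: [0.6134, -0.0069, 0.0633]
eef_rot: [0.001, 0.747, 0.665, -0.002]
force: [-3.9, -5.7, 5.2]
finger_gap: 0.0246
gripper_force: 49.5
```

send_rows(increments=[{"tx": 2,"ty": 0,"tz": 0,"rx": 0,"ry": 0,"rz": 0,"grip": 15},{"tx": 3,"ty": 0,"tz": 0,"rx": 0,"ry": 0,"rz": 0,"grip": 15},{"tx": 3,"ty": 0,"tz": 0,"rx": 0,"ry": 0,"rz": 0,"grip": 15}])

```text
t: 15.63
eef_pos: [0.6138, -0.0039, 0.0633]
eef_rot: [0.001, 0.747, 0.665, -0.002]
force: [-3.4, -7.1, 6.3]
finger_gap: 0.0247
gripper_force: 49.5
```

send_rows(increments=[{"tx": 2,"ty": 0,"tz": 0,"rx": 0,"ry": 0,"rz": 0,"grip": 15},{"tx": 3,"ty": 0,"tz": 0,"rx": 0,"ry": 0,"rz": 0,"grip": 15},{"tx": 3,"ty": 0,"tz": 0,"rx": 0,"ry": 0,"rz": 0,"grip": 15}])

```text
t: 15.88
eef_pos: [0.6141, -0.0009, 0.0633]
eef_rot: [0.001, 0.747, 0.665, -0.002]
force: [-4.1, -6.4, 5.9]
finger_gap: 0.0245
gripper_force: 49.5
```

send_rows(increments=[{"tx": 2,"ty": 0,"tz": 0,"rx": 0,"ry": 0,"rz": 0,"grip": 15},{"tx": 3,"ty": 0,"tz": 0,"rx": 0,"ry": 0,"rz": 0,"grip": 15},{"tx": 3,"ty": 0,"tz": 0,"rx": 0,"ry": 0,"rz": 0,"grip": 15}])

```text
t: 16.13
eef_pos: [0.6145, 0.0024, 0.0633]
eef_rot: [0.001, 0.747, 0.665, -0.001]
force: [-2.9, -4.3, 5.8]
finger_gap: 0.0243
gripper_force: 49.5
```

```bash
python3 - <<'E'
from h import *
im,d=manip.snapshot("scene"); n="scene"
v,u=np.nonzero(d>0); P=lift(n,np.c_[u,v],d[v,u])
m=(P[:,2]>.044)&(P[:,2]<.056)&(P[:,0]>.56)&(P[:,0]<.68)&(P[:,1]>-.16)&(P[:,1]<.2)
print(cv2.minAreaRect((P[m][:,:2]*1000).astype(np.float32)),manip.read_state()['force'])
s=[]
E
```

```text
((618.8822631835938, 47.80195999145508), (151.1669464111328, 53.38176727294922), 83.06324768066406) [-4.04152758 -4.89630953  5.07046235]
```

send_rows(increments=[{"tx": 2,"ty": 0,"tz": 0,"rx": 0,"ry": 0,"rz": 0,"grip": 15},{"tx": 3,"ty": 0,"tz": 0,"rx": 0,"ry": 0,"rz": 0,"grip": 15},{"tx": 3,"ty": 0,"tz": 0,"rx": 0,"ry": 0,"rz": 0,"grip": 15}])

```text
t: 16.43
eef_pos: [0.6149, 0.0053, 0.0633]
eef_rot: [0.001, 0.747, 0.665, -0.001]
force: [-4.0, -4.8, 6.2]
finger_gap: 0.0243
gripper_force: 49.5
```

send_rows(increments=[{"tx": 2,"ty": 0,"tz": 0,"rx": 0,"ry": 0,"rz": 0,"grip": 15},{"tx": 3,"ty": 0,"tz": 0,"rx": 0,"ry": 0,"rz": 0,"grip": 15},{"tx": 3,"ty": 0,"tz": 0,"rx": 0,"ry": 0,"rz": 0,"grip": 15}])

```text
t: 16.68
eef_pos: [0.6152, 0.0082, 0.0633]
eef_rot: [0.001, 0.747, 0.665, -0.001]
force: [-3.6, -5.1, 5.8]
finger_gap: 0.0248
gripper_force: 49.6
```

send_rows(increments=[{"tx": 2,"ty": 0,"tz": 0,"rx": 0,"ry": 0,"rz": 0,"grip": 15},{"tx": 3,"ty": 0,"tz": 0,"rx": 0,"ry": 0,"rz": 0,"grip": 15},{"tx": 3,"ty": 0,"tz": 0,"rx": 0,"ry": 0,"rz": 0,"grip": 15}])

```text
t: 16.93
eef_pos: [0.6156, 0.0116, 0.0633]
eef_rot: [0.001, 0.747, 0.665, -0.001]
force: [-3.5, -3.9, 5.5]
finger_gap: 0.0248
gripper_force: 49.5
```

send_rows(increments=[{"tx": 2,"ty": 0,"tz": 0,"rx": 0,"ry": 0,"rz": 0,"grip": 15},{"tx": 3,"ty": 0,"tz": 0,"rx": 0,"ry": 0,"rz": 0,"grip": 15},{"tx": 3,"ty": 0,"tz": 0,"rx": 0,"ry": 0,"rz": 0,"grip": 15}])

```text
t: 17.18
eef_pos: [0.6162, 0.0163, 0.0633]
eef_rot: [-0.0, 0.747, 0.665, 0.0]
force: [-2.0, 1.1, 4.3]
finger_gap: 0.0243
gripper_force: 49.5
```

Force swings from -4 to +1 N and the carriage jumps ahead: the ball has begun to drop. Finer steps now.

send_rows(increments=[{"tx": 1,"ty": 0,"tz": 0,"rx": 0,"ry": 0,"rz": 0,"grip": 15},{"tx": 1,"ty": 0,"tz": 0,"rx": 0,"ry": 0,"rz": 0,"grip": 15},{"tx": 1,"ty": 0,"tz": 0,"rx": 0,"ry": 0,"rz": 0,"grip": 15}])

```text
t: 17.43
eef_pos: [0.6162, 0.0165, 0.0633]
eef_rot: [0.0, 0.747, 0.665, -0.001]
force: [-2.6, -2.4, 5.6]
finger_gap: 0.0246
gripper_force: 49.5
```

send_rows(increments=[{"tx": 1,"ty": 0,"tz": 0,"rx": 0,"ry": 0,"rz": 0,"grip": 15},{"tx": 1,"ty": 0,"tz": 0,"rx": 0,"ry": 0,"rz": 0,"grip": 15},{"tx": 1,"ty": 0,"tz": 0,"rx": 0,"ry": 0,"rz": 0,"grip": 15}])

```text
t: 17.68
eef_pos: [0.6162, 0.0166, 0.0633]
eef_rot: [0.001, 0.747, 0.665, -0.001]
force: [-3.3, -4.2, 6.6]
finger_gap: 0.0248
gripper_force: 49.6
```

send_rows(increments=[{"tx": 1,"ty": 0,"tz": 0,"rx": 0,"ry": 0,"rz": 0,"grip": 15},{"tx": 1,"ty": 0,"tz": 0,"rx": 0,"ry": 0,"rz": 0,"grip": 15},{"tx": 1,"ty": 0,"tz": 0,"rx": 0,"ry": 0,"rz": 0,"grip": 15}])

```text
t: 17.93
eef_pos: [0.6161, 0.0167, 0.0632]
eef_rot: [0.001, 0.747, 0.665, -0.002]
force: [-4.3, -6.6, 5.2]
finger_gap: 0.0243
gripper_force: 49.6
```

The carriage no longer moves (y 0.0166) while the force builds up, so it sits at the bottom of the notch. Back off 2 mm of push to relax, and verify.

send_rows(increments=[{"tx": -1,"ty": 0,"tz": 0,"rx": 0,"ry": 0,"rz": 0,"grip": 15},{"tx": -2,"ty": 0,"tz": 0,"rx": 0,"ry": 0,"rz": 0,"grip": 15},{"tx": -2,"ty": 0,"tz": 0,"rx": 0,"ry": 0,"rz": 0,"grip": 15},{"tx": -2,"ty": 0,"tz": 0,"rx": 0,"ry": 0,"rz": 0,"grip": 15},{"tx": -2,"ty": 0,"tz": 0,"rx": 0,"ry": 0,"rz": 0,"grip": 15},{"tx": -2,"ty": 0,"tz": 0,"rx": 0,"ry": 0,"rz": 0,"grip": 15}])

```text
t: 18.43
eef_pos: [0.6162, 0.0165, 0.0633]
eef_rot: [0.0, 0.747, 0.665, -0.001]
force: [-2.1, -1.8, 5.5]
finger_gap: 0.0244
gripper_force: 49.5
```

```bash
python3 - <<'E'
from h import *
s=manip.read_state(); print(s['t'],s['eef_pos'].round(4),s['force'].round(1),s['gripper_force'])
for n in("scene","wrist"):
    c=cam(n); im,d=manip.snapshot(n); cv2.imwrite(f"pics/{n}5.png",im)
    v,u=np.nonzero(d>0); P=lift(n,np.c_[u,v],d[v,u],c)
    e=s['eef_pos']+.095*np.array([.115,.993,0])
    A=P[(np.hypot(*(P[:,:2]-e[:2]).T)<.032)&(P[:,2]>.064)&(P[:,2]<.08)]
    print(n,e,"ring z",np.percentile(A[:,2],[10,50,90]).round(4),A.mean(0).round(4))
s=manip.read_state(); print(s['t'],s['eef_pos'].round(4),s['force'].round(1),np.abs(s['qd']).max())
a=cv2.imread("pics/scene5.png")[150:310,220:420]; b=cv2.imread("pics/wrist5.png")
cv2.imwrite("pics/m5.png",np.vstack([cv2.resize(a,(375,300),interpolation=cv2.INTER_CUBIC),cv2.resize(b,(375,281))]))
E
```

```text
18.4333 [0.6162 0.0165 0.0633] [-2.1 -1.8  5.5] 49.46709215641022
scene [0.62708317 0.11087706 0.06328769] ring z [0.0679 0.075  0.0773] [0.6289 0.108  0.074 ]
wrist [0.62708317 0.11087706 0.06328769] ring z [0.0725 0.0737 0.0747] [0.6269 0.1105 0.0735]
18.5333 [0.6162 0.0166 0.0633] [-2.5 -1.6  5.6] 0.0011136439156006017
```

View pics/m5.png

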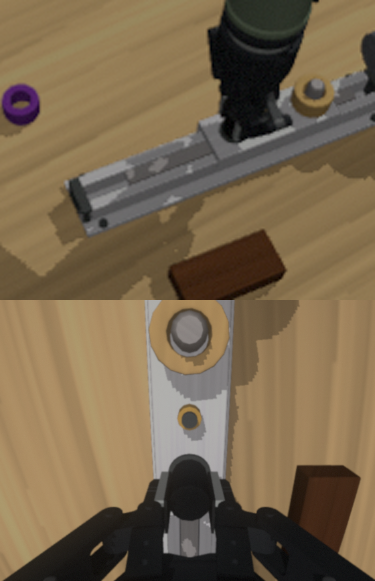

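The pictures show the knob gripped (wrist panel, about (188,490)), the ring flat on the pin at (190,333) and the offcut undisturbed. At rest in the notch, so I hand it in.

```bash
python3 -c "
from bench import manip
print(manip.job_done())"
```

```text
the job is handed in; nothing more can be done
None
```

I handed the job in at about 18.5 s: ring_wide is fully down on the pin, and the carriage rests in the notch with the knob still gripped at 50 N. The hand-in call returned no verdict.

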